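# Clamp the rubber heel and hold the hardness gauge on its mark

## Task

First tighten the clamp on the green jig: turn its orange knob clockwise until it clicks past its detent and stays against its stop. Then take the yellow hardness gauge from its stand and press its steel tip on the red dot of the black rubber heel, with the gauge square to the heel's sloping face and gently, so that the sprung tip is pushed about half way in and never rammed to its stop. Finish while still holding the gauge pressed there, do not put it back or let go, and leave the shoe, the spool, the tin and the wooden last alone.

Things in the scene. Friction and masses are not known exactly. Their poses are not given: they have to be found in the camera images.
- jig: fixed green clamping jig. Origin: centre of the underside of its base plate, 120 (x) by 210 (y) by 12 mm. At y = -50 mm the sloping block with the heel; at y = +60 mm a post 70 by 70 mm, 78 mm high, with the knob on top.
- jaw: steel clamp jaw reaching from the post over the heel's +y edge; it comes down 5 mm onto the heel as the knob turns. Its top is at most 15 mm above the heel's face and it stays 24 mm clear of the dot's centre. Origin: at the heel's origin while open.
- knob (a joint): turn of the orange clamp knob, rad, growing clockwise seen from above. Starts between 0.05 and 0.2; resistance up to about 0.16 N m midway, the crest of the detent is at 0.9, beyond it the knob snaps by itself to its stop at 1.15 and stays there when let go. It turns about the vertical through knob_grip.
- knob_grip (a point): point on the knob's vertical axis at the height to grip, 113 mm above the table. The grip is an orange bar 44 mm long (this point's x axis, it turns with the knob), 14 mm wide (y axis), from 88 to 122 mm above the table, on a black disc of 44 mm diameter; the post's top is at 78 mm.
- heel: black rubber shoe heel, D-shaped, about 67 by 66 mm, 9 mm thick, fixed on the sloping block. Origin: centre of its underside; z is square to its face, which slopes 0.26 rad (15 degrees), z leaning towards the jig's -x (the robot's side).
- mark (a point): centre of the red dot, 14 mm in diameter, on the heel's upper face, about 52 mm above the table. Its z axis points out of the face, square to it.
- gauge: yellow hardness gauge, loose, 180-300 g, upright in its stand. Origin: on its axis, underside of its dark flange (34 mm diameter, 6 mm thick) that rests on the stand; z up the axis, away from the tip. Yellow body 34 (x) by 26 (y) mm from z = 6 to 76 mm: grip it across y near z = 50 mm. White dial on its -x face. Below: barrel 18 mm diameter to z = -40 mm, sprung tip 8 mm diameter to z = -62 mm.
- gauge_tip (a point): lowest point of the rounded end of the gauge's sprung tip, on the gauge's axis, 62 mm below gauge when free; moves up with the tip as it is pushed in.
- plunger (a joint): how far the sprung tip is pushed into the gauge, m: 0 free, 0.012 at its stop; stiffness 500 N/m (6 mm for 3 N).
- stand: fixed grey gauge stand. Origin: centre of the underside of its 90 (x) by 80 (y) mm foot, on the table. Its top plate, 70 by 70 mm and 10 mm thick, has its upper side 74 mm above the table and a hole of 24 mm diameter in the middle, through which the gauge's barrel and tip hang; lift the gauge straight up by at least 70 mm to clear it.
- shoe: ochre shoe with a white sole, 250 by 80 by 68 mm, loose bystander. Origin: centre of its underside, x along it towards the toe.
- spool: red thread spool, 50 mm diameter, 58 mm high, standing, loose bystander. Origin: centre of its underside.
- tack_tin: closed tin, 66 mm diameter, 60 mm high, standing, loose bystander. Origin: centre of its underside.
- last: wooden shoe last, 210 by 65 by 90 mm, loose bystander. Origin: centre of its underside, x along it towards the toe.
Mind the look-alikes: they are no part of the job. Of the things that look like the gauge, the larger one is meant. What is shaped like the stand but blue is not meant.

How it is judged (in metres and radians):
On the way, in this order (a step that is already met when the one before it is completed fails the run):
1. the clamp knob has clicked past its detent to its stop (value of joint knob above 1.05 rad), for 0.2 s.
2. the gauge is lifted clear of its stand in the gripper (z of gauge_tip in the frame of stand above 0.076 m and contact force between the fingers and gauge above 2 N), for 0.2 s.
At the end, for the whole second after the job is handed in: Knob beyond 1.05 rad (its stop is at 1.15); the gauge held still in the fingers, clear of its stand, its tip within 7 mm of the dot's centre, its axis within 0.14 rad (8 degrees) of square to the heel's face, the sprung tip pushed in 3 to 9.5 mm, bearing on the heel with 1 to 6 N (value of joint knob above 1.05 rad and distance between gauge_tip and mark below 0.007 m and angle between the z axis of gauge and the z axis of mark, either way round below 0.14 rad and angle between gauge's own z axis and vertical below 0.6 rad and value of joint plunger between 0.003 and 0.0095 m and contact force between gauge and heel between 1 and 6 N and contact force between the fingers and gauge above 2 N and contact force between gauge and stand below 0.05 N and linear speed of gauge below 0.02 m/s); the arm keeps its last pose, push and grip.
It fails at once if the heel is pressed hard with the gauge (over 12 N: the tip rammed to its stop) (contact force between gauge and heel above 12 N).
It fails at once if the shoe is moved by more than 30 mm (distance of shoe from where it was at the start of the episode above 0.03 m).
It fails at once if the spool is moved by more than 30 mm (distance of spool from where it was at the start of the episode above 0.03 m).
It fails at once if the tack tin is moved by more than 30 mm (distance of tack_tin from where it was at the start of the episode above 0.03 m).
It fails at once if the last is moved by more than 30 mm (distance of last from where it was at the start of the episode above 0.03 m).
It also fails if it takes over 54 s, if anything falls off the work surface, if the arm or the gripper's body presses on something with over 40 N, if the wrist force passes 120 N, or if a joint passes its speed limit or range.

## Robot

A 6-joint arm with a two-finger parallel gripper is mounted at the origin on the work surface. World frame = base frame: x ahead of the robot, y to its left, z up, the work surface at z = 0. Lengths are in m, angles in degrees, forces in N, time in s.
With the tool pointing down it reaches from about 0.25 to 0.725 m from the base axis. Payload 9.7 kg.
Tool frame: the origin (TCP) lies midway between the tips of the shut fingers; the grasp point (between the pads) lies 19 mm behind it (bot.pinch_z is the distance from the TCP to the grasp point, in m); z points along the fingers, y is the line along which they close (so a half turn about z gives the same grasp; the last joint's range is limited). The gripper opens to 85 mm and grips with 20 to 120 N. Pads are 22 mm wide; open, the fingers measure 114 mm over their backs; the gripper's body (76 mm by 85 mm) begins 54 mm behind the grasp point. The pads swing forward as they close: fully open they stand 13 mm farther back than shut.
Start: joints at [67.609, 4.979, 10.078, 95.1, 0, 90], TCP at [0.21, 0.509, 0.199] pointing down, gripper open.
Joint ranges: [-179.16, 179.16], [-48.56, 103.87], [-65.8, 70.77], [-126.05, 130.52], [-82.76, 87.17], [-180, 180]. Speed limits (degrees/s): [127.2, 127.2, 147.25, 180, 180, 180].

## Interface

Orientations are given as [roll, pitch, yaw] about the fixed x, y, z axes, in that order (R = Rz(yaw) Ry(pitch) Rx(roll)).
In Python, from workcell import sensors, camera, ticket, bot gives the robot as it stands.
- The arm moves only by the shell command python3 -m handwheel 'ROWS' [FORCE]. ROWS is a JSON object of lists of equal length, an entry for each row: "gripper": the opening, from -1 (shut) to 1 (fully open); "slide": the shift along the tool's x, y, z in mm, a list of three; "yaw": the turn about the tool's z in rad. A call has 1 to 8 rows; each row shifts and turns the commanded pose from where the row before left it, along the tool's axes as they then stand; what a row does not reach is not made up. A row lasts 1/12 s, in which the tool goes at most 41.7 mm and 7.16 degrees, less where a joint would pass 70% of its speed; a pose out of reach is approached as far as the arm can. A call is refused whole if a number of a shift passes 41.7 or a number of a turn 0.125, either way. A call with a gripper value outside its range is refused whole. The fingers move at their own pace and stop on an object; FORCE is the grip in N (left out, the last holds). Time passes only in rows, so rows that do not move let the fingers close. It gives the time, the measured TCP pose, the force, the opening and the grip force at its end, in the units of the state.
- sensors.get_obs(): the state, without advancing time (a new reading comes with each control period).
- camera(name): name is "scene" or "top"; returns a dict with "img" (400x640x3 uint8, red, green, blue), "fx", "fy", "cx", "cy" (pixels), "R" (3x3) and "t" (3): a world point X has camera coordinates R X + t. Camera axes: x right, y down, z forward; pixel columns grow to the right and rows downward; lengths in m; the calibration is good to about 2 mm. A picture is of the moment at which its call begins. There is no depth.
- ticket.job_done(): hands the job in; it is judged then, once.
The state is a dict: "time": time; "q": joint angles; "qd": joint speeds; "joint_efforts": joint torques, N m; "ee_pos": TCP position; "tcp_rot": TCP orientation; "wrist_force": force on the tool from outside, world axes, zero at the start; "torque": the same for the moment, N m; "opening": finger opening in m; "grasp_force": force on a finger pad.
Only numpy, scipy, OpenCV 4.12 (cv2) and the standard library are available. Lean on these libraries where they do the work, as an engineer would, in place of code of your own. Each camera call takes 0.05 s, during which the arm holds its last target. There are 200 camera calls.

## Working session

There is one attempt and no reset: what is moved stays moved. The work goes in short steps, Python scripts to look and compute and a shell command to move; the robot and the scene stay as the last step left them, time stands still between calls to the robot, and variables do not carry over. Pictures are saved under pics/ and viewed, at most 10 in all, crops included, and the job is handed in when it is done.

```bash
ls; mkdir -p pics
python3 - <<'E'
from workcell import sensors,camera,bot
import cv2
print(sensors.get_obs(), bot.pinch_z)
for n in("scene","top"):
    c=camera(n); cv2.imwrite(f"pics/{n}0.png",c["img"][:,:,::-1]); print({k:v for k,v in c.items() if k!="img"})
E
```

```text
pics
{'time': 0.0, 'q': array([6.76093433e+01, 5.01116573e+00, 1.00336629e+01, 9.51006906e+01,
       7.79257144e-04, 9.00011565e+01]), 'qd': array([ 0.04034373,  0.03402874, -0.08727549, -0.00381846,  0.02195002,
       -0.06043095]), 'joint_efforts': array([-2.67213136e-04, -5.20381594e+01,  4.64805651e+01,  1.62712787e-02,
        2.34259852e-05,  2.14556428e-05]), 'ee_pos': array([0.20939247, 0.50827079, 0.1980754 ]), 'tcp_rot': array([-1.79921807e+02, -7.77678052e-04,  1.57608186e+02]), 'wrist_force': array([ 0.01721388, -0.38704445, -0.11435958]), 'torque': array([-0.00414745,  0.00784934, -0.02107714]), 'grasp_force': 0.0, 'opening': 0.08526589494083736} 0.0187
{'fx': 375.4457269472197, 'fy': 375.4457269472197, 'cx': 315.3519425632704, 'cy': 199.2677455218072, 'R': array([[ 8.04384278e-01,  5.94109313e-01,  2.38188024e-04],
       [ 4.26194340e-01, -5.76759225e-01, -6.96926955e-01],
       [-4.13913418e-01,  5.60698600e-01, -7.17142080e-01]]), 't': array([-0.45266409, -0.21176809,  1.33140286])}
{'fx': 440.14684726054656, 'fy': 440.14684726054656, 'cx': 318.5644487825995, 'cy': 194.5562852864419, 'R': array([[ 0.01182673, -0.99991278,  0.00587957],
       [-0.9957782 , -0.01231269, -0.09096246],
       [ 0.09102692, -0.00477896, -0.99583697]]), 't': array([-0.02448254,  0.56267884,  1.58091246])}
```

View pics/scene0.png

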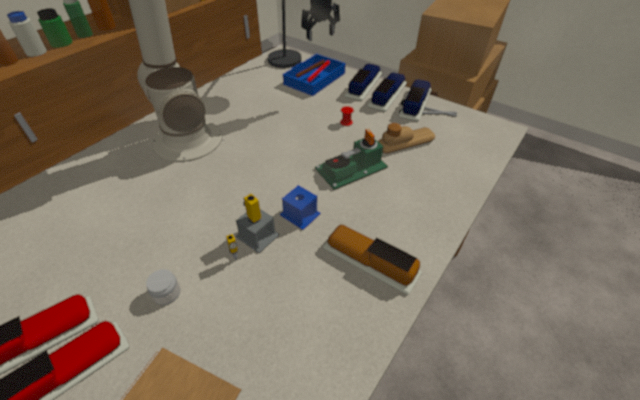

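View pics/top0.png

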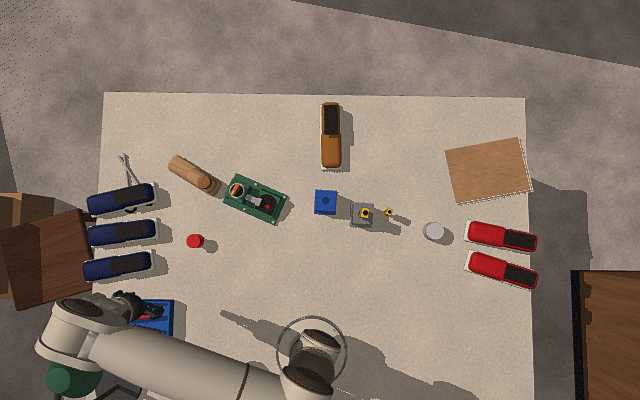

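The scene shows a green jig with an orange knob (scene 368,140; top 237,190) and the red spool (top 195,241). Two things look like the gauge: a larger yellow one in the grey stand (scene 252,208; top 365,213) and a small one beside it (scene 232,240; top 389,212). A blue stand look-alike is at top 326,202. I choose the larger gauge in the grey stand and will check it in a close crop.

```bash
cat > h.py <<'E'
import numpy as np, cv2
def ray(c,u,v):
    d=c["R"].T@np.array([(u-c["cx"])/c["fx"],(v-c["cy"])/c["fy"],1.]); return -c["R"].T@c["t"],d
def onz(c,u,v,z):
    o,d=ray(c,u,v); return o+d*(z-o[2])/d[2]
def proj(c,X):
    p=c["R"]@np.asarray(X,float)+c["t"]; return np.array([c["fx"]*p[0]/p[2]+c["cx"],c["fy"]*p[1]/p[2]+c["cy"]])
def tri(c1,p1,c2,p2):
    P=[np.array([[c["fx"],0,c["cx"]],[0,c["fy"],c["cy"]],[0,0,1]])@np.c_[c["R"],c["t"]] for c in(c1,c2)]
    x=cv2.triangulatePoints(P[0],P[1],np.array(p1,float),np.array(p2,float))[:,0]; return x[:3]/x[3]
def blobs(c,lo,hi,box,amin=4):
    hsv=cv2.cvtColor(c["img"],cv2.COLOR_RGB2HSV); x0,y0,x1,y1=box
    m=cv2.inRange(hsv,lo,hi); k=np.zeros_like(m); k[y0:y1,x0:x1]=m[y0:y1,x0:x1]
    n,l,s,ce=cv2.connectedComponentsWithStats(k)
    return [(ce[i].round(2),s[i]) for i in range(1,n) if s[i][4]>=amin],k,l
E
python3 - <<'E'
from workcell import camera
from h import *
s=camera("scene");t=camera("top")
np.save("s.npy",s,allow_pickle=True);np.save("t.npy",t,allow_pickle=True)
f=lambda c,x,y,w,h:cv2.resize(c["img"][y:y+h,x:x+w,::-1],(400,300),interpolation=cv2.INTER_CUBIC)
cv2.imwrite("pics/crop1.png",np.vstack([np.hstack([f(t,215,165,80,60),f(t,320,185,80,60)]),np.hstack([f(s,312,125,80,60),f(s,220,190,80,60)])]))
Y=((18,120,90),(35,255,255));O=((5,150,90),(17,255,255));
for n,c,bg,bj in(("t",t,(340,195,400,230),(215,165,295,230)),("s",s,(220,185,290,260),(312,120,392,190))):
    for nm,r,b in(("yel",Y,bg),("org",O,bj),("red",((0,150,60),(4,255,255)),bj),("red2",((172,120,60),(180,255,255)),bj),("grn",((60,80,20),(90,255,255)),bj)):
        print(n,nm,[(list(a),list(map(int,x))) for a,x in blobs(c,*r,b)[0]])
E
```

```text
t yel [([np.float64(363.86), np.float64(212.46)], [359, 208, 11, 10, 71]), ([np.float64(388.0), np.float64(211.44)], [384, 208, 9, 8, 34])]
t org [([np.float64(234.51), np.float64(188.63)], [230, 184, 9, 11, 41])]
t red [([np.float64(266.71), np.float64(206.29)], [265, 205, 4, 4, 7])]
t red2 [([np.float64(266.71), np.float64(206.71)], [265, 205, 4, 4, 7])]
t grn [([np.float64(253.99), np.float64(198.48)], [223, 174, 64, 51, 1099])]
s yel [([np.float64(252.46), np.float64(207.94)], [244, 194, 17, 28, 307]), ([np.float64(230.45), np.float64(239.02)], [226, 234, 10, 11, 64]), ([np.float64(233.87), np.float64(249.74)], [230, 247, 8, 6, 31])]
s org [([np.float64(390.13), np.float64(126.67)], [389, 124, 3, 6, 15]), ([np.float64(370.38), np.float64(136.58)], [366, 130, 8, 14, 53])]
s red [([np.float64(346.0), np.float64(122.15)], [341, 120, 11, 6, 52]), ([np.float64(335.25), np.float64(160.25)], [334, 159, 4, 3, 8])]
s red2 []
s grn [([np.float64(357.46), np.float64(143.31)], [356, 141, 4, 7, 13]), ([np.float64(374.29), np.float64(150.72)], [363, 143, 19, 16, 100]), ([np.float64(375.76), np.float64(166.68)], [367, 160, 19, 14, 130]), ([np.float64(351.72), np.float64(164.41)], [348, 162, 8, 8, 29]), ([np.float64(337.7), np.float64(169.75)], [333, 168, 12, 5, 20]), ([np.float64(350.64), np.float64(178.18)], [334, 169, 31, 20, 152]), ([np.float64(343.6), np.float64(175.0)], [343, 174, 3, 3, 5])]
```

View pics/crop1.png

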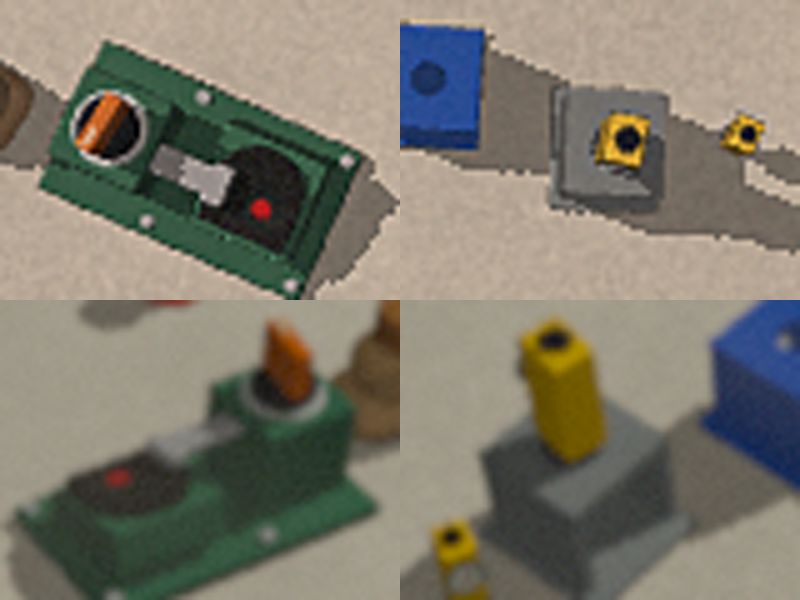

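The crop confirms the choice: the larger yellow gauge stands in the grey stand (crop 622,138 → top 365,213) and the small look-alike is at crop 743,133. The orange bar is in the knob at crop 105,122, with the silver ring centred at about 110,127. The red dot is at crop 261,209.

The tool can't be tilted, so I'll tilt the gauge by pivoting it in the fingers against the stand hole.

Run:
```python
from h import *
s=np.load("s.npy",allow_pickle=True).item();t=np.load("t.npy",allow_pickle=True).item()
np.set_printoptions(precision=4,suppress=True)
ang=lambda v:np.degrees(np.arctan2(v[1],v[0]))
print("mark tri",tri(t,(266.7,206.4),s,(335.25,160.2)),"plane",onz(t,266.7,206.4,.052),onz(s,335.25,160.2,.052))
# jig base outline from green mask hull, z .012
b,k,l=blobs(t,(60,80,20),(90,255,255),(215,165,295,230))
pts=cv2.findNonZero(k); r=cv2.minAreaRect(pts); bx=cv2.boxPoints(r)
P=np.array([onz(t,u,v,.012) for u,v in bx]);print("box",P)
for i in range(4): d=P[(i+1)%4]-P[i];print("edge",np.linalg.norm(d),ang(d))
C=P.mean(0);print("C",C)
# knob bar
b,k,l=blobs(t,(5,150,90),(17,255,255),(215,165,295,230)); 
ys,xs=np.nonzero(k); V=t["img"].max(2)
print("bar V",np.percentile(V[ys,xs],[10,30,50,70,90]))
sel=V[ys,xs]>180
for nm,q in(("all",np.ones_like(sel)),("bright",sel)):
    w=np.array([onz(t,u,v,.122)[:2] for u,v in zip(xs[q],ys[q])]); m=w.mean(0);e,v=np.linalg.eigh(np.cov((w-m).T));print(nm,len(w),m,np.sqrt(12*e),ang(v[:,1]))
print("ring",onz(t,237,190.4,.088))
# gauge top
b,k,l=blobs(t,(18,120,90),(35,255,255),(345,195,378,230))
h=cv2.convexHull(cv2.findNonZero(k));r=cv2.minAreaRect(h);print("gauge rect",r)
print("gauge top", onz(t,*r[0],.15), "dot",onz(t,365.6,212.6,.15), "s dot",onz(s,251,197.5,.15))
bx=cv2.boxPoints(r);P=np.array([onz(t,u,v,.15) for u,v in bx])
for i in range(2): d=P[i+1]-P[i];print("edge",np.linalg.norm(d),ang(d))
hs=cv2.cvtColor(t["img"],cv2.COLOR_RGB2HSV)
# stand top plate: grey bright
x0,y0,x1,y1=345,197,380,232
print(V[y0:y1:1,x0:x1:1][::2,::2])
```

```text
mark tri [0.516  0.168  0.0484] plane [0.5157 0.1676 0.052 ] [0.5184 0.1645 0.052 ]
box [[0.5346 0.3387 0.012 ]
 [0.6431 0.2944 0.012 ]
 [0.5586 0.0982 0.012 ]
 [0.4511 0.1436 0.012 ]]
edge 0.11718918993453535 -22.227487049374066
edge 0.21360552270745675 -113.29014043954543
edge 0.11668868764981369 157.1247327131788
edge 0.21227763723186818 66.8403356884121
C [0.5468 0.2187 0.012 ]
bar V [120. 182. 198. 206. 215.]
all 41 [0.571  0.2714] [0.014 0.041] 149.41010526155853
bright 29 [0.5719 0.2715] [0.0108 0.0417] 148.5818147169485
ring [0.5683 0.2689 0.088 ]
gauge rect ((364.0, 212.5), (9.0, 10.0), 90.0)
gauge top [ 0.493  -0.1703  0.15  ] dot [ 0.4927 -0.1757  0.15  ] s dot [ 0.4956 -0.1747  0.15  ]
edge 0.03361440194589159 -89.30192616584863
edge 0.03022290605047418 -179.9199565311107
[[199 187 191 180 180 185 176 181 183 183 184 183 178 183 179 185 179 188]
 [117 109 103 184 181 182 183 173 185 183 182 180 179 187 177 187 182 178]
 [115 116 115 113 103 191 197 187 190 184 191 185 176 184 177 181 173 185]
 [113 112 116 121 107 114 112 117 120 112 115 111 129 136 194 178 189 189]
 [117
[... 345 characters left out ...]
 54  71 119 119 114 121]
 [111 115 121  77 118 112 117 124 223 225 111 229  74  73 122 114 113 119]
 [116 117 122 101 119 115 117  71  62 105 214 239  71  71 121 119 122 117]
 [196 104 110 100 117 115 114 114 118  62  98  47  76  68 125 116 115 113]
 [183 189 202  86 119 121 113 119 118 115 117 120  74  74 123 115 113 121]
 [184 182 150  89  79  89 105 109  99 128 121 121 128  70 122 119 117 112]
 [188 182 146 121 123  69  69  77  77  72  71  73  72  83 119 117 120 110]
 [192 192 201 195 106 109 202 110  84  91 101  78  84  99 114 119 113 115]
 [190 178 185 176 192 184 188 189 191 197 104 119 119 116 116 118 113 121]
 [179 183 181 188 187 182 186 187 189 186 202 196 106 102 105 103 107 104]]
```

```bash
python3 -m handwheel '{"gripper":[1,1,1,1,1,1,1,1],"slide":[[0,0,0],[0,0,0],[-20,0,0],[-40,0,0],[-40,0,0],[-40,-4,0],[-40,-4,0],[-40,-4,0]],"yaw":[0.075,0.075,0,0,0,0,0,0]}'
python3 -m handwheel '{"gripper":[1,1,1,1,1,1,1,1],"slide":[[-40,-5,0],[-40,0,0],[-40,0,0],[-40,0,0],[-30,0,0],[-15,0,0],[0,0,0],[0,0,0]],"yaw":[0,0,0,0,0,0,0,0]}'
python3 - <<'E'
from workcell import sensors
print(sensors.get_obs())
E
```

```text
time: 0.87
ee_pos: [0.3931, 0.3836, 0.1987]
tcp_rot: [-180.0, -0.0, 149.0]
wrist_force: [0.4, 0.5, 0.5]
opening: 0.0854
grasp_force: 0.0
time: 1.53
ee_pos: [0.5654, 0.2746, 0.198]
tcp_rot: [-179.9, -0.0, 148.9]
wrist_force: [0.3, 0.3, -0.0]
opening: 0.0856
grasp_force: 0.0
{'time': 1.5333, 'q': array([2.59010867e+01, 1.63320049e+01, 2.30670476e+01, 9.68074994e+01,
       1.08890066e-02, 5.69757174e+01]), 'qd': array([ 1.73456849, -1.51318309, -0.83929534,  0.09371581,  0.1921902 ,
        0.33017998]), 'joint_efforts': array([ -1.85605969, -62.9429698 ,  46.66530848,  -0.15113521,
        -0.11055986,  -0.1228725 ]), 'ee_pos': array([0.56537232, 0.27461038, 0.19804343]), 'tcp_rot': array([-1.79945184e+02, -4.86182461e-02,  1.48925339e+02]), 'wrist_force': array([ 0.28672367,  0.25881019, -0.03544118]), 'torque': array([-0.045331  , -0.00992437, -0.00805576]), 'grasp_force': 0.0, 'opening': 0.08564308087894033}
```

```bash
python3 -m handwheel '{"gripper":[1,1,1,1,1,1,1,1],"slide":[[-5,0,20],[0,0,30],[0,0,30],[0,0,20],[0,0,3],[0,0,0],[0,0,0],[0,0,0]],"yaw":[0,0,0,0,0,0,0,0]}'
python3 -m handwheel '{"gripper":[-1,-1,-1,-1,-1,-1,-1,-1],"slide":[[0,0,0],[0,0,0],[0,0,0],[0,0,0],[0,0,0],[0,0,0],[0,0,0],[0,0,0]],"yaw":[0,0,0,0,0,0,0,0]}' 40
```

```text
time: 2.2
ee_pos: [0.5699, 0.2734, 0.0981]
tcp_rot: [179.9, 0.1, 149.1]
wrist_force: [0.9, -0.2, 0.3]
opening: 0.0852
grasp_force: 0.0
time: 2.87
ee_pos: [0.5694, 0.2725, 0.0957]
tcp_rot: [-180.0, -0.0, 149.0]
wrist_force: [1.2, -0.1, 0.5]
opening: 0.0004
grasp_force: 0.0
```

Run:
```python
from workcell import camera
from h import *
s=camera("scene");t=camera("top")
f=lambda c,x,y,w,h:cv2.resize(c["img"][y:y+h,x:x+w,::-1],(400,300),interpolation=cv2.INTER_CUBIC)
cv2.imwrite("pics/crop2.png",np.hstack([f(t,200,155,100,75),f(s,312,100,100,75)]))
print(proj(t,(.5694,.2725,.0957)),proj(s,(.5694,.2725,.0957)))
```

```text
[235.56820281 189.86364825] [368.57832868 137.86792749]
```

View pics/crop2.png

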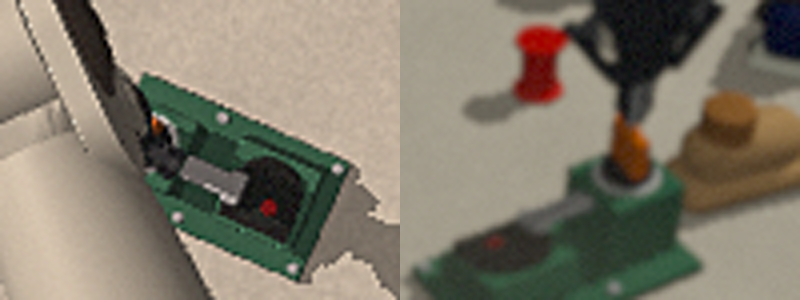

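Run:
```python
from workcell import camera,sensors
from h import *
np.set_printoptions(precision=2,suppress=True)
s0=np.load("s.npy",allow_pickle=True).item()
s=camera("scene");print(sensors.get_obs()["q"])
print("cal same",np.allclose(s["R"],s0["R"]))
for z in(.088,.1,.122):
    print(z,proj(s,(.570,.272,z)))
for e in(-.022,.022): print("bar end",proj(s,(.570+e*.857,.272-e*.515,.122)))
print("init tcp",proj(s0,(.2094,.508,.198)))
f=lambda c,x,y,w,h:cv2.resize(c["img"][y:y+h,x:x+w,::-1],(400,400),interpolation=cv2.INTER_NEAREST)
cv2.imwrite("pics/crop3.png",np.hstack([f(s0,290,0,60,60),f(s,340,105,50,50)]))
```

```text
[25.58 15.36 10.55 85.19  0.   56.57]
cal same True
0.088 [368.41 140.  ]
0.1 [368.8 136.9]
0.122 [369.53 131.09]
bar end [366.18 127.25]
bar end [372.96 135.02]
init tcp [320.12  49.5 ]
```

View pics/crop3.png

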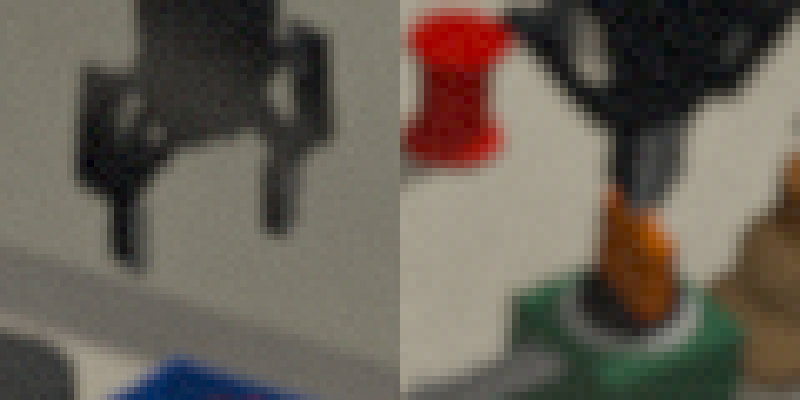

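The crops show the shut fingertips ending at about scene (371,131), level with the bar's top. They look roughly 25–30 mm higher than the reported TCP, and the start picture shows the same offset. I'll test it with a small physical step that is safe either way.

```bash
python3 -m handwheel '{"gripper":[1,1,1,1,1,1,1,1],"slide":[[0,0,0],[0,0,0],[0,0,0],[0,0,0],[0,0,0],[0,0,3],[0,0,4],[0,0,0]],"yaw":[0,0,0,0,0,0,0,0]}'
python3 -m handwheel '{"gripper":[-1,-1,-1,-1,-1,-1,-1,-1],"slide":[[0,0,0],[0,0,0],[0,0,0],[0,0,0],[0,0,0],[0,0,0],[0,0,0],[0,0,0]],"yaw":[0,0,0,0,0,0,0,0]}' 30
```

```text
time: 3.68
ee_pos: [0.569, 0.2724, 0.0876]
tcp_rot: [-179.9, -0.0, 149.0]
wrist_force: [-0.4, 0.4, -0.4]
opening: 0.0851
grasp_force: 0.0
time: 4.35
ee_pos: [0.5693, 0.2724, 0.089]
tcp_rot: [-180.0, 0.0, 149.0]
wrist_force: [-1.9, -1.6, 1.2]
opening: 0.0108
grasp_force: 29.3
```

```bash
python3 -m handwheel '{"gripper":[1,1,1,1,1,1,1,1],"slide":[[0,0,0],[0,0,0],[0,0,0],[0,0,0],[0,0,5],[0,0,8],[0,0,6],[0,0,0]],"yaw":[0,0,0,0,0,0,0,0]}'
python3 -m handwheel '{"gripper":[-1,-1,-1,-1,-1,-1,-1,-1],"slide":[[0,0,0],[0,0,0],[0,0,0],[0,0,0],[0,0,0],[0,0,0],[0,0,0],[0,0,0]],"yaw":[0,0,0,0,0,0,0,0]}' 40
```

```text
time: 5.02
ee_pos: [0.5685, 0.2722, 0.0675]
tcp_rot: [-179.9, -0.1, 149.0]
wrist_force: [-0.2, -0.1, 0.4]
opening: 0.0857
grasp_force: 0.0
time: 5.68
ee_pos: [0.5693, 0.2724, 0.0702]
tcp_rot: [-180.0, 0.0, 149.0]
wrist_force: [-2.8, -2.7, 4.1]
opening: 0.0128
grasp_force: 41.9
```

```bash
python3 -m handwheel '{"gripper":[-1,-1,-1,-1,-1,-1,-1,-1],"slide":[[0,0,0],[0,0,0],[0,0,0],[0,0,0],[0,0,0],[0,0,0],[0,0,0],[0,0,0]],"yaw":[0.1,0.1,0.1,0.1,0.1,0.1,0.1,0]}'
python3 -m handwheel '{"gripper":[-1,-1,-1,-1,-1,-1],"slide":[[0,0,0],[0,0,0],[0,0,0],[0,0,0],[0,0,0],[0,0,0]],"yaw":[0.1,0.1,0.1,0.03,0,0]}'
```

```text
time: 6.35
ee_pos: [0.5705, 0.2733, 0.0702]
tcp_rot: [179.8, -0.0, 108.6]
wrist_force: [5.0, 2.6, 0.4]
opening: 0.0127
grasp_force: 41.4
time: 6.85
ee_pos: [0.5711, 0.2734, 0.0702]
tcp_rot: [179.8, -0.1, 90.2]
wrist_force: [7.7, 2.8, -1.5]
opening: 0.0131
grasp_force: 41.9
```

```bash
python3 -m handwheel '{"gripper":[1,1,1,1,1,1,1,1],"slide":[[0,0,0],[0,0,0],[0,0,0],[0,0,0],[0,0,-20],[0,0,-35],[0,0,-40],[0,0,-25]],"yaw":[0,0,0,0,0,0,0,0]}'
python3 -m handwheel '{"gripper":[1,1,1,1,1,1,1,1],"slide":[[-20,0,0],[-35,-5,0],[-35,-9,0],[-35,-9,0],[-35,-9,0],[-35,-9,0],[-35,-9,0],[-35,-9,0]],"yaw":[0,0,0,0,0,0,0,0]}'
python3 -m handwheel '{"gripper":[1,1,1,1,1,1,1,1],"slide":[[-35,-9,0],[-35,-9,0],[-35,0,0],[-35,0,0],[-25,0,0],[-15,0,0],[0,0,0],[0,0,0]],"yaw":[0,0,0,0,0,0,-0.1,-0.12]}'
python3 -m handwheel '{"gripper":[1,1,1,1,1,1,1,1],"slide":[[0,0,0],[0,0,0],[0,0,0],[0,0,0],[0,0,0],[0,0,0],[0,0,0],[0,0,0]],"yaw":[-0.12,-0.12,-0.12,-0.12,-0.12,-0.12,-0.12,-0.12]}'
python3 -m handwheel '{"gripper":[1,1,1,1],"slide":[[0,0,0],[0,0,0],[0,0,0],[0,0,0]],"yaw":[-0.12,-0.12,-0.01,0]}'
python3 - <<'E'
from workcell import camera
from h import *
t=camera("top");s=camera("scene")
b,k,l=blobs(t,(5,150,90),(17,255,255),(215,165,295,230))
ys,xs=np.nonzero(k)
w=np.array([onz(t,u,v,.122)[:2] for u,v in zip(xs,ys)]);m=w.mean(0);e,v=np.linalg.eigh(np.cov((w-m).T));print(len(w),m,np.sqrt(12*e),np.degrees(np.arctan2(v[1,1],v[0,1])))
f=lambda c,x,y,w,h:cv2.resize(c["img"][y:y+h,x:x+w,::-1],(400,300),interpolation=cv2.INTER_CUBIC)
cv2.imwrite("pics/crop4.png",np.vstack([np.hstack([f(t,215,165,80,60),f(t,320,185,80,60)]),np.hstack([f(s,312,125,80,60),f(s,200,165,112,84)])]))
E
```

```text
time: 7.52
ee_pos: [0.5694, 0.2726, 0.1935]
tcp_rot: [179.9, -0.1, 90.0]
wrist_force: [0.7, 0.0, 1.0]
opening: 0.0852
grasp_force: 0.0
time: 8.18
ee_pos: [0.5095, 0.0061, 0.1899]
tcp_rot: [180.0, -0.0, 90.0]
wrist_force: [0.1, -0.0, -0.4]
opening: 0.0854
grasp_force: 0.0
time: 8.85
ee_pos: [0.492, -0.1735, 0.1896]
tcp_rot: [-180.0, -0.0, 102.7]
wrist_force: [-0.3, -0.1, 0.5]
opening: 0.0855
grasp_force: 0.0
time: 9.52
ee_pos: [0.4922, -0.1723, 0.1898]
tcp_rot: [180.0, -0.0, 158.0]
wrist_force: [-0.7, -0.7, -0.4]
opening: 0.085
grasp_force: 0.0
time: 9.85
ee_pos: [0.4923, -0.1724, 0.1898]
tcp_rot: [180.0, -0.0, 171.8]
wrist_force: [0.6, -0.4, -0.9]
opening: 0.0858
grasp_force: 0.0
41 [0.56837095 0.27064035] [0.01357909 0.04274557] 90.02533311333792
```

View pics/crop4.png

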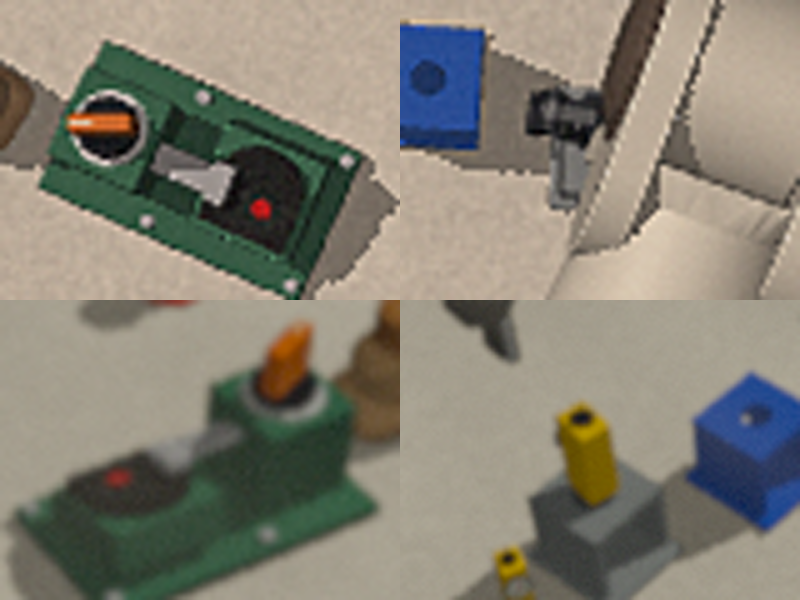

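The knob bar now lies at yaw −90° (top crop 103,122), about 1.17 rad, so it stays at its stop. The gauge is untouched (scene crop 587,455) and one fingertip shows at scene crop (510,355).

Run:
```python
from h import *
s=np.load("s.npy",allow_pickle=True).item();t=np.load("t.npy",allow_pickle=True).item()
for dz in(.013,.028,.041): print(dz,[proj(s,(.492+k*.006,-.1724+k*.042,.1898+dz)).round(1) for k in(-1,1)])
print("gauge top dark: ",tri(t,(365.6,212.6),s,(251,197.5)), "axis at z .15 proj",proj(s,(.494,-.175,.15)),proj(t,(.494,-.175,.15)))
```

```text
0.013 [array([233.3, 189.6]), array([261.7, 172.1])]
0.028 [array([232.2, 184.9]), array([261.1, 167.4])]
0.041 [array([231.3, 180.7]), array([260.5, 163.2])]
gauge top dark:  [ 0.49353059 -0.17497444  0.14875924] axis at z .15 proj [250.45777875 197.29756064] [365.40724655 212.21612489]
```

```bash
python3 -m handwheel '{"gripper":[1,1,1,1,1,1,1,1],"slide":[[-2,-2,10],[0,0,25],[0,0,30],[0,0,25],[0,0,15],[0,0,8],[0,0,0],[0,0,0]],"yaw":[0,0,0,0,0,0,0,0]}'
python3 -m handwheel '{"gripper":[-1,-1,-1,-1,-1,-1,-1,-1],"slide":[[0,0,0],[0,0,0],[0,0,0],[0,0,0],[0,0,0],[0,0,0],[0,0,0],[0,0,0]],"yaw":[0,0,0,0,0,0,0,0]}' 30
```

```text
time: 10.62
ee_pos: [0.4941, -0.1748, 0.077]
tcp_rot: [-180.0, 0.0, 171.9]
wrist_force: [-0.4, -0.8, 0.2]
opening: 0.0854
grasp_force: 0.0
time: 11.28
ee_pos: [0.4944, -0.1748, 0.0773]
tcp_rot: [-180.0, 0.1, 171.9]
wrist_force: [-1.0, -1.0, 5.0]
opening: 0.0262
grasp_force: 29.1
```

```bash
python3 -m handwheel '{"gripper":[-1,-1,-1,-1,-1],"slide":[[0,0,-6],[0,0,-8],[0,0,-8],[0,0,0],[0,0,0]],"yaw":[0,0,0,0,0]}' 25
python3 -m handwheel '{"gripper":[-1,-1,-1,-1,-1,-1],"slide":[[3,0,0],[3,0,0],[3,0,0],[3,0,0],[0,0,0],[0,0,0]],"yaw":[0,0,0,0,0,0]}' 20
```

```text
time: 11.7
ee_pos: [0.4944, -0.1748, 0.0994]
tcp_rot: [-180.0, 0.0, 171.9]
wrist_force: [-1.2, -0.1, -3.0]
opening: 0.0265
grasp_force: 28.9
time: 12.2
ee_pos: [0.4819, -0.1729, 0.0988]
tcp_rot: [180.0, -0.0, 171.9]
wrist_force: [0.4, 0.9, -3.2]
opening: 0.0262
grasp_force: 20.1
```

```bash
python3 -m handwheel '{"gripper":[-1,-1,-1,-1,-1,-1],"slide":[[3,0,0],[3,0,0],[3,0,0],[2,0,0],[0,0,0],[0,0,0]],"yaw":[0,0,0,0,0,0]}' 20
python3 -m handwheel '{"gripper":[-1,-1,-1,-1],"slide":[[0,0,0],[0,0,0],[0,0,0],[0,0,0]],"yaw":[0,0,0,0]}' 80
python3 - <<'E'
from workcell import camera
from h import *
s=camera("scene");t=camera("top")
f=lambda c,x,y,w,h:cv2.resize(c["img"][y:y+h,x:x+w,::-1],(400,300),interpolation=cv2.INTER_CUBIC)
cv2.imwrite("pics/crop5.png",np.hstack([f(t,320,185,80,60),f(s,210,165,80,60)]))
E
```

```text
time: 12.7
ee_pos: [0.4709, -0.1714, 0.0988]
tcp_rot: [-180.0, -0.0, 171.9]
wrist_force: [2.0, -0.5, -3.1]
opening: 0.0255
grasp_force: 20.1
time: 13.03
ee_pos: [0.4712, -0.1714, 0.0987]
tcp_rot: [-180.0, -0.0, 171.9]
wrist_force: [-0.4, 0.2, -2.6]
opening: 0.0252
grasp_force: 80.3
```

View pics/crop5.png

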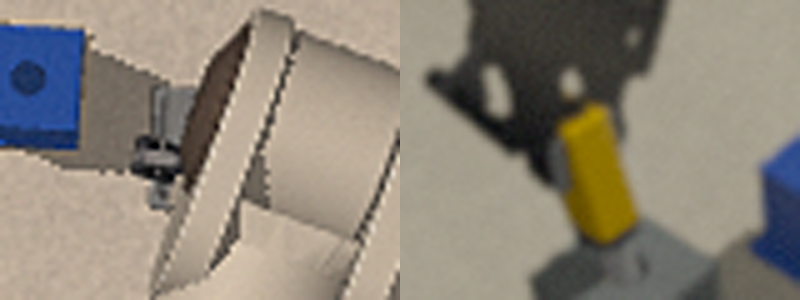

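The gauge is visibly tilted in the grip: in the scene crop its body runs from (583,110) to (612,240). I'll withdraw along its axis and then measure the tilt.

```bash
python3 -m handwheel '{"gripper":[-1,-1,-1,-1,-1,-1,-1,-1],"slide":[[2.5,0,-9],[5,0,-18],[5.5,0,-20],[5.5,0,-20],[5.5,0,-20],[3,0,-11],[0,0,0],[0,0,0]],"yaw":[0,0,0,0,0,0,0,0]}'
python3 - <<'E'
from workcell import camera,sensors
from h import *
o=sensors.get_obs();p=o["ee_pos"];print(p)
s=camera("scene")
b,k,l=blobs(s,(18,120,50),(35,255,255),(200,120,290,215));print([(list(a),list(x)) for a,x in b])
i=1+np.argmax([x[4] for a,x in b]) if len(b)>1 else 1
ys,xs=np.nonzero(k); m=np.array([xs.mean(),ys.mean()])
w=np.c_[xs,ys]-m;e,v=np.linalg.eigh(np.cov(w.T));d=v[:,1]*np.sign(v[1,1]);print("axis img",m,np.degrees(np.arctan2(d[0],d[1])),np.sqrt(12*e))
g=p+[0,0,.0467]; tx=np.array([np.cos(np.radians(171.9)),np.sin(np.radians(171.9)),0])
for a in(0,4,8,12,14,16,18,20,24):
    a=np.radians(a);z=np.cos(a)*np.array([0,0,1])+np.sin(a)*tx
    x=np.cos(a)*tx-np.array([0,0,1])*np.sin(a); y=np.cross(z,x)
    # silhouette of the yellow body box
    c=np.array([proj(s,g+z*(q-.05)+x*u*.017+y*v_*.013) for q in(.006,.076) for u in(-1,1) for v_ in(-1,1)])
    hull=cv2.convexHull((c*20).astype(np.int32)); M=cv2.moments(hull)
    th=.5*np.arctan2(2*M["mu11"],M["mu20"]-M["mu02"]);q1=np.degrees(th); q1=q1 if q1>0 else q1+180
    print(round(np.degrees(a)),M["m10"]/M["m00"]/20,M["m01"]/M["m00"]/20,"tilt",90-q1)
cv2.imwrite("pics/crop6.png",cv2.resize(s["img"][115:215,200:300,::-1],(600,600),interpolation=cv2.INTER_CUBIC))
E
```

```text
time: 13.8
ee_pos: [0.4448, -0.1678, 0.1969]
tcp_rot: [-180.0, 0.0, 171.9]
wrist_force: [0.1, 0.2, -3.8]
opening: 0.025
grasp_force: 80.5
[ 0.44475883 -0.16777086  0.19685781]
[([np.float64(236.3), np.float64(164.49)], [np.int32(228), np.int32(149), np.int32(18), np.int32(31), np.int32(339)])]
axis img [236.2979351  164.48672566] 11.640372262389503 [11.73767084 29.1190141 ]
0 232.74789767141687 161.1111026479326 tilt 16.85440636595318
4 232.902964203747 161.23881324948997 tilt 18.78348569473839
8 233.0573197939244 161.38428428844713 tilt 20.41864904043608
12 233.21655693146513 161.48931185618167 tilt 22.079567423808385
14 233.29727610086402 161.56237912707698 tilt 22.77751230790969
16 233.37468344594404 161.62407433353542 tilt 23.503155914945225
18 233.46817559459086 161.65280184599027 tilt 24.234849329273757
20 233.53370796883019 161.7104384673585 tilt 24.886311691483783
24 233.69091738976317 161.799761422659 tilt 26.183126575056242
```

View pics/crop6.png

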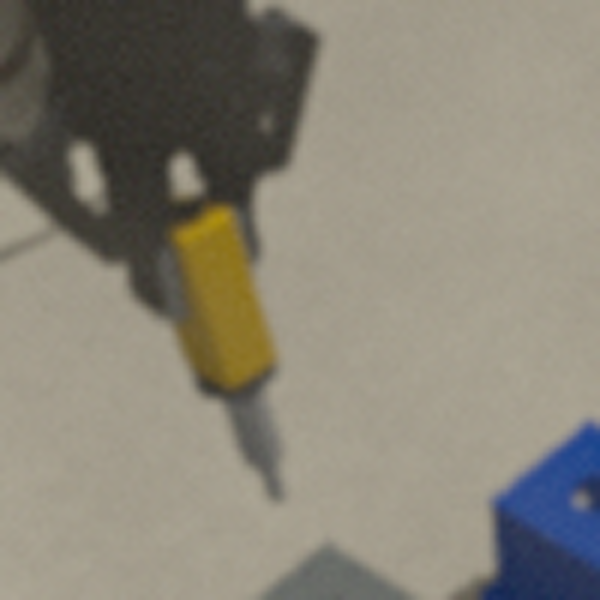

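Run:
```python
from h import *
s=np.load("s.npy",allow_pickle=True).item()
g=np.array([.4448,-.1678,.1969+.0467]); r=np.radians(171.9);tx=np.array([np.cos(r),np.sin(r),0])
for a in range(0,29,4):
    z=np.cos(np.radians(a))*np.array([0,0,1])+np.sin(np.radians(a))*tx
    print(a,[proj(s,g+z*q).round(1).tolist() for q in(.026,-.05,-.112)])
```

```text
0 [[230.4, 149.8], [235.5, 174.5], [239.2, 192.6]]
4 [[230.0, 149.5], [236.3, 175.1], [241.0, 194.0]]
8 [[229.5, 149.2], [237.2, 175.7], [242.9, 195.3]]
12 [[229.1, 149.0], [238.0, 176.2], [244.7, 196.4]]
16 [[228.6, 148.8], [238.8, 176.6], [246.5, 197.4]]
20 [[228.2, 148.6], [239.6, 176.9], [248.2, 198.2]]
24 [[227.8, 148.6], [240.4, 177.1], [249.9, 198.9]]
28 [[227.5, 148.5], [241.1, 177.3], [251.5, 199.3]]
```

The tip is at crop (278,498) → scene (246.3,198), which matches a tilt of about 16°. Next I'll turn to the jig's yaw and move to hover above the dot.

```bash
python3 -m handwheel '{"gripper":[-1,-1,-1,-1,-1,-1,-1,-1],"slide":[[0,0,0],[0,0,0],[0,0,0],[5,15,0],[9,30,0],[10,34,0],[10,34,0],[10,34,0]],"yaw":[0.085,0.085,0.086,0,0,0,0,0]}'
python3 -m handwheel '{"gripper":[-1,-1,-1,-1,-1,-1,-1,-1],"slide":[[10,34,0],[10,34,0],[10,34,0],[10,34,0],[10,30,0],[7,20,0],[0,3,10],[0,0,10]],"yaw":[0,0,0,0,0,0,0,0]}'
python3 -m handwheel '{"gripper":[-1,-1,-1,-1,-1],"slide":[[0,0,10],[0,0,10],[0,0,10],[0,0,0],[0,0,0]],"yaw":[0,0,0,0,0]}'
python3 - <<'E'
from workcell import camera,sensors
from h import *
p=sensors.get_obs()["ee_pos"];print(p)
s=camera("scene");t=camera("top")
for n,c in(("t",t),("s",s)): print(n,[(a.tolist(),x.tolist()) for a,x in blobs(c,(0,120,60),(4,255,255),(250,140,340,215),3)[0]])
tip=p+[.0285,-.012,-.061];print("tip",tip,proj(t,tip),proj(s,tip))
f=lambda c,x,y,w,h:cv2.resize(c["img"][y:y+h,x:x+w,::-1],(400,400),interpolation=cv2.INTER_CUBIC)
cv2.imwrite("pics/crop7.png",np.hstack([f(t,240,180,50,50),f(s,305,125,50,50)]))
E
```

```text
time: 14.52
ee_pos: [0.4603, -0.0136, 0.1951]
tcp_rot: [-180.0, -0.1, 157.2]
wrist_force: [0.2, 0.5, -3.0]
opening: 0.0252
grasp_force: 80.5
time: 15.18
ee_pos: [0.4811, 0.1824, 0.1747]
tcp_rot: [-179.9, -0.1, 157.4]
wrist_force: [0.3, 0.0, -3.7]
opening: 0.025
grasp_force: 80.6
time: 15.6
ee_pos: [0.4809, 0.1804, 0.1462]
tcp_rot: [-180.0, -0.0, 157.2]
wrist_force: [-0.3, 0.8, -2.4]
opening: 0.0254
grasp_force: 80.4
[0.4809475  0.18041876 0.14616273]
t [([266.56, 206.11], [265, 204, 4, 5, 9])]
s [([335.14, 160.07], [333, 159, 5, 3, 14])]
tip [0.5094475  0.16841876 0.08516273] [265.35853294 207.56416369] [333.96551407 150.09294448]
```

View pics/crop7.png

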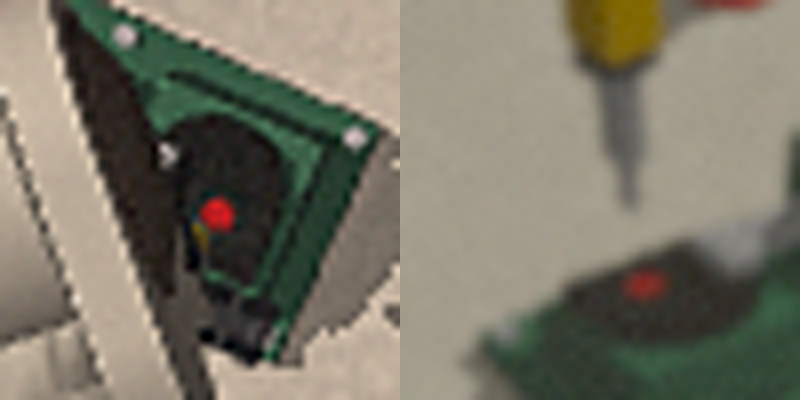

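The scene crop shows the tip at (333.8,151.2) as predicted, above the dot at (335.3,160.2), so I'll approach along the axis.

```bash
python3 -m handwheel '{"gripper":[-1,-1,-1,-1,-1,-1,-1,-1],"slide":[[-1,1,4],[-1.5,0,6],[-1.5,0,6],[-1,0,4],[-0.5,0,2],[-0.5,0,2],[0,0,0],[0,0,0]],"yaw":[0,0,0,0,0,0,0,0]}'
python3 -m handwheel '{"gripper":[-1,-1,-1,-1],"slide":[[-0.5,0,2],[0,0,0],[0,0,0],[0,0,0]],"yaw":[0,0,0,0]}'
python3 -m handwheel '{"gripper":[-1,-1,-1,-1],"slide":[[-0.5,0,2],[0,0,0],[0,0,0],[0,0,0]],"yaw":[0,0,0,0]}'
python3 -m handwheel '{"gripper":[-1,-1,-1,-1],"slide":[[-0.5,0,2],[0,0,0],[0,0,0],[0,0,0]],"yaw":[0,0,0,0]}'
python3 - <<'E'
from workcell import sensors,camera
import numpy as np
F=[]
for i in range(6): camera("top");F.append(sensors.get_obs()["wrist_force"])
print(np.mean(F,0),np.std(F,0))
E
```

```text
time: 16.37
ee_pos: [0.4872, 0.1799, 0.1228]
tcp_rot: [-180.0, -0.0, 157.3]
wrist_force: [0.0, -0.1, -3.0]
opening: 0.0253
grasp_force: 80.5
time: 16.7
ee_pos: [0.4877, 0.1797, 0.1209]
tcp_rot: [180.0, 0.0, 157.3]
wrist_force: [0.7, -0.1, -3.1]
opening: 0.0252
grasp_force: 80.5
time: 17.03
ee_pos: [0.4881, 0.1795, 0.1187]
tcp_rot: [-180.0, -0.0, 157.3]
wrist_force: [-0.5, -0.6, -2.9]
opening: 0.0247
grasp_force: 80.5
time: 17.37
ee_pos: [0.4886, 0.1793, 0.1167]
tcp_rot: [-180.0, -0.0, 157.3]
wrist_force: [0.2, -0.7, -2.5]
opening: 0.0251
grasp_force: 80.5
[ 0.04438949 -0.10932087 -2.90691409] [0.56975613 0.41127245 0.67148982]
```

```bash
cat > fm.py <<'E'
from workcell import sensors,camera
from h import *
F=[]
for i in range(8): s=camera("scene");F.append(sensors.get_obs()["wrist_force"])
print("F",np.mean(F,0).round(2),sensors.get_obs()["ee_pos"])
E
for i in 1; do python3 -m handwheel '{"gripper":[-1,-1,-1,-1,-1],"slide":[[-0.5,0,2],[0,0,0],[-0.5,0,2],[0,0,0],[0,0,0]],"yaw":[0,0,0,0,0]}'; python3 fm.py; done
python3 -m handwheel '{"gripper":[-1,-1,-1,-1],"slide":[[-0.5,0,2],[0,0,0],[0,0,0],[0,0,0]],"yaw":[0,0,0,0]}'; python3 fm.py
```

```text
time: 18.08
ee_pos: [0.4895, 0.1789, 0.1127]
tcp_rot: [-180.0, -0.0, 157.3]
wrist_force: [0.1, 0.7, -3.4]
opening: 0.0251
grasp_force: 80.6
F [-0.59 -0.03 -2.31] [0.48951295 0.17890581 0.11282175]
time: 18.82
ee_pos: [0.49, 0.1788, 0.1108]
tcp_rot: [180.0, -0.0, 157.3]
wrist_force: [-0.2, -0.4, -1.4]
opening: 0.0252
grasp_force: 80.7
F [-0.25  0.35 -1.35] [0.48998038 0.17874733 0.11080288]
```

```bash
python3 -m handwheel '{"gripper":[-1,-1,-1,-1,-1,-1],"slide":[[-0.4,0,1.5],[0,0,0],[-0.4,0,1.5],[0,0,0],[0,0,0],[0,0,0]],"yaw":[0,0,0,0,0,0]}'; python3 fm.py
python3 - <<'E'
from workcell import camera
from h import *
s=camera("scene");t=camera("top")
f=lambda c,x,y,w,h:cv2.resize(c["img"][y:y+h,x:x+w,::-1],(400,400),interpolation=cv2.INTER_CUBIC)
cv2.imwrite("pics/crop8.png",np.hstack([f(t,240,180,50,50),f(s,310,125,50,50)]))
for n,c in(("t",t),("s",s)): print(n,[(a.tolist(),x.tolist()) for a,x in blobs(c,(0,120,60),(4,255,255),(250,140,345,215),2)[0]])
print(proj(s,(.5185,.1668,.052)),proj(t,(.5185,.1668,.052)))
E
```

```text
time: 19.72
ee_pos: [0.4907, 0.1784, 0.1078]
tcp_rot: [180.0, -0.0, 157.3]
wrist_force: [-0.9, 0.3, 0.1]
opening: 0.025
grasp_force: 80.8
F [-1.58  0.36  0.  ] [0.49072152 0.17843213 0.10780307]
t [([267.6, 205.6], [266, 205, 4, 3, 5])]
s [([335.33, 160.67], [334, 160, 4, 2, 6])]
[335.68227976 159.82588551] [266.92949334 205.61465624]
```

View pics/crop8.png

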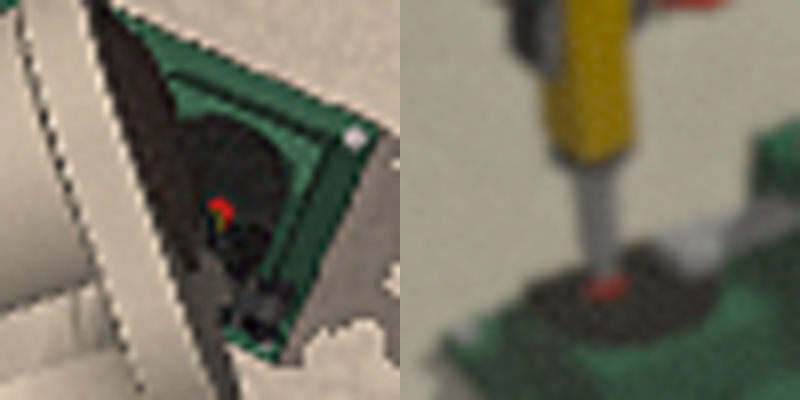

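The last crop shows the tip seated inside the red dot (crop 607,280) with a clean push of about 3.3 N, so I'm handing the job in.

Run:
```python
from workcell import ticket
print(ticket.job_done())
```

```text
the job is handed in; nothing more can be done
None
```

I handed the job in at about 20 s: the clamp knob is at its stop (about 1.17 rad) and the gauge is held at about 16° tilt, pressed on the red dot with about 3.3 N (roughly 6–7 mm of tip travel); the verdict was not shown.

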